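Stopper the test flask and hold the vacuum pump at its mark

ROBOT

A 7-joint arm with a two-finger parallel gripper is mounted at the origin on the work surface. World frame = base frame: x ahead of the robot, y to its left, z up, the work surface at z = 0. Lengths are in m, angles in rad, forces in N, time in s.
With the tool pointing down it reaches from about 0.425 to 0.875 m from the base axis. Payload 4.7 kg.
Tool frame: the origin (TCP) lies between the finger pads; the fingertips stand 11 mm ahead of it and the grasp point (between the pads) lies 8 mm behind it; z points along the fingers, y is the line along which they close (so a half turn about z gives the same grasp; the last joint's range is limited). The gripper opens to 87 mm and grips with 3 to 60 N. Pads are 19 mm wide; open, the fingers measure 117 mm over their backs; the gripper's body (75 mm by 190 mm) begins 51 mm behind the grasp point.
Start: joints at [-1.266, 0.321, -0.07, 1.45, 0.023, 1.371, -0.057], TCP at [0.186, 0.623, 0.234] pointing down, gripper open.
Joint ranges: [-2.86, 2.86], [-0.3, 2.09], [-1.38, 1.24], [0.06, 2.45], [-1.56, 4.7], [0.09, 2.05], [-2.69, 2.69]. Speed limits (rad/s): [2.57, 2.57, 3.14, 3.14, 3.14, 3.14, 3.14].

INTERFACE

Orientations are given as a rotation vector (axis times angle).
In Python, from bench import ctrl gives the robot as it stands. The module is installed in compiled form; this text tells all that it offers.
- The arm moves only by the shell command python3 -m inch 'ROWS' [FORCE]. ROWS is JSON, a list of rows, each an object with "slide": the shift along the tool's x, y, z scaled (see below), a list of three; "angular": the turn, a rotation vector about the tool's x, y, z scaled (see below), a list of three; "claw": the opening, from -1 (shut) to 1 (fully open). In form: [{"slide": [tx, ty, tz], "angular": [rx, ry, rz], "claw": claw}, ...]. A call has 1 to 10 rows; each row is the pose to reach, as a shift and turn from the pose commanded when the call began, along the tool's axes at that moment; what a row does not reach only later rows make up. The controller multiplies each number of a shift by 0.25 m and each number of a turn by 30 degrees. A row lasts 1/10 s, in which the tool goes at most 50 mm and 8.59 degrees, less where a joint would pass 70% of its speed; a pose out of reach is approached as far as the arm can. A call with a number of a shift or a turn outside -1 to 1 is refused whole. A call with a gripper value outside its range is refused whole. The fingers move at their own pace and stop on an object; FORCE is the grip in N (left out, the last holds). Time passes only in rows, so rows that repeat a pose let the fingers close. It gives the time, the measured TCP pose, the force, the opening and the grip force at its end, in the units of the state.
- ctrl.get_state(): the state, without advancing time (a new reading comes with each control period).
- ctrl.get_image(name): name is "scene" or "side" or "wrist"; returns a dict with "color" (420x560x3 uint8, red, green, blue), "depth" (420x560 float32, m along the optical axis (not along the pixel's ray), 0 where there is no reading), "camera_matrix" (3x3 intrinsics, pixels), "dist_coeffs" ([k1, k2, p1, p2, k3] as OpenCV has them; the pictures are not rectified), "extrinsics" (4x4, takes a point from camera to world coordinates); the wrist camera has in their place "tool_from_camera" (4x4, takes a point from camera to tool coordinates, whose origin is the TCP and whose axes are the flange's). Camera axes: x right, y up, looking along -z (the intrinsics and any distortion apply to the point x, -y, -z); pixel columns grow to the right and rows downward; lengths in m; the calibration is good to about 2 mm. A picture is of the moment at which its call begins: read the wrist's pose just before it.
- ctrl.close_job(): hands the job in; it is judged then, once.
Trained networks look in the newest picture that a camera, given by its name, has taken for a name from the list of things; names that differ only in an ending like _2 or _b are one class to them, and where a whole thing is asked for, a point or a joint stands for the part that bears it (a point fixed in the world has none). Each returns a list of dicts, best first, with "confidence" (0 to 1); they miss things now and then, are a little off and sometimes report something else, mostly with a low value. They report only what shows in the picture. A call takes as long as a camera call. They do not tell look-alikes from the thing itself.
- ctrl.find_in(query, camera): "bbox" ([centre column, centre row, width, height] in pixels, round what is visible of it).
- ctrl.outline_of(query, camera): "mask" (420x560 bool, what is visible of it) and "bbox" ([centre column, centre row, width, height] in pixels, round what is visible of it).
The state is a dict: "time": time; "joint_positions": joint angles; "qd": joint speeds; "joint_torque": joint torques, N m; "position": TCP position; "tool_rot": TCP orientation; "ft_force": force on the tool from outside, world axes, zero at the start; "torque": the same for the moment, N m; "grip_width": opening from 0.0 (shut) to 1.0 (fully open); "grip_force": force on a finger pad.
Only numpy, scipy, OpenCV 4.12 (cv2) and the standard library are available. Lean on these libraries where they do the work, as an engineer would, in place of code of your own. Each camera call takes 0.05 s, during which the arm holds its last target. There are 200 camera calls.

TASK

Close the flask of the leak-test fixture: set the smaller rubber stopper, narrow end down, fully home in the flask's neck and let go of it. Then take the spring-return pump handle with the gripper, pull it out until its pointer stands level with the fin of the mark on the scale, and keep it there: finish while still holding the handle at the mark, because it springs back when released. Leave the wide stopper, the meter and the jar where they are.

Things in the scene. Friction and masses are not known exactly. Their poses are not given: they have to be found in the camera images.
- fixture: Fixed grey base plate 280x270x12 mm with flask, pump, pipe, gauge and scale. Origin on the bench, 5 mm off the plate's centre; z up, x along the pump: the handle pulls out along -x, towards the robot. Flask axis at x 0, y +90; pump axis y -30, its cylinder (76 high) from x 0 to +127; scale y -108. Pipe 97 high: from flask to x +105, then across to the pump; gauge at x +105, y +30, 144 high.
- flask_mouth (a point): Centre of the flask's mouth, at the rim, 142 mm above the bench. The neck is a straight upright glass tube, 33 mm outside, bore 28 mm, free for 40 mm below the rim; axes as the fixture.
- stopper: Smaller of two dark rubber stoppers, about 50 g, loose, upright on its narrow end on the bench, left or right of the fixture. Tapered plug 24 mm long, 19 mm across below, 26 mm above; on it a round head 40 mm across, 22 mm tall, to grip. Origin: centre of the narrow underside, z up. Home, the head rests on the flask's rim and the origin is 24 mm below the mouth.
- pull_handle: Spring-return pump handle on a 10 mm rod, pulled along the fixture's -x, 75 mm at most. Grip: black upright plate 12 mm thick (along the pull), 44 wide, top 134 and lower edge 38 mm above the bench. Origin: on the rod axis, mid-plate, 50 mm up; axes as fixture. At rest at fixture x -60, y -30. Spring: 4 N at rest, +0.14 N per mm.
- grip_plate (a point): On the grip plate's middle, 110 mm above the bench (24 mm below the plate's top): where to pinch it from above, one finger in front of and one behind the 12 mm plate, higher than the pump cylinder. Axes as the fixture.
- pointer (a point): Tip of the pointer, a steel blade 3 mm thick and 10 mm tall that sticks out sideways from the grip plate towards -y of the fixture, 70 mm above the bench; it moves with the handle.
- mark: Steel rider fixed on the scale bar, foot 18 mm long, with an upright fin 3 mm thick, 26 mm tall, square to the scale. Origin: on the bar's top, 50 mm above the bench, in the fin's mid-plane; axes as fixture. The pointer's x in this frame is 0 when level with the fin, positive while the handle must still be pulled. It stands 30 to 55 mm along the pull from the pointer's rest.
- wide_stopper: Bystander: the bigger rubber stopper, head 60 mm across, 46 mm tall, far too wide for the neck, standing on the other side of the fixture. Origin at its underside.
- meter: Bystander: black bench meter with a small screen, 70 x 110 x 75 mm tall, far left. Origin under its centre.
- jar: Bystander: closed sample jar, 60 mm across, 80 mm tall, far right. Origin under its centre.
Not all that is in view belongs to the job. What is shaped like the stopper but pink is not meant.

How it is judged:
On the way, in this order (a step that is already met when the one before it is completed fails the run):
1. the stopper is fully home in the flask's neck and let go, the pump handle still in (z of stopper in the frame of flask_mouth below -0.0205 m and horizontal distance between stopper and flask_mouth below 0.005 m and angle between stopper's own z axis and vertical below 0.12 rad and contact force between the fingers and stopper below 0.2 N and x of pull_handle in the frame of fixture above -0.07 m), for 0.2 s.
2. the pump handle is pulled to the mark and held there (x of pointer in the frame of mark between -0.005 and 0.005 m and contact force between the fingers and pull_handle above 1.5 N), for 0.5 s.
At the end, for the whole second after the job is handed in: Stopper home in the neck (within 3.5 mm of the rim, 5 mm of centre, 0.12 rad of upright), not touched; pointer within 5 mm of the mark's fin along the pull, handle still (under 10 mm/s) and held by the fingers with over 1.5 N (all of step 2 and z of stopper in the frame of flask_mouth below -0.0205 m and horizontal distance between stopper and flask_mouth below 0.005 m and angle between stopper's own z axis and vertical below 0.12 rad and linear speed of pull_handle below 0.01 m/s and contact force between the fingers and stopper below 0.2 N); the arm keeps its last pose, push and grip.
It fails at once if the wide stopper is moved more than 30 mm (distance of wide_stopper from where it was at the start of the episode above 0.03 m).
It fails at once if the meter is moved more than 30 mm (distance of meter from where it was at the start of the episode above 0.03 m).
It fails at once if the jar is moved more than 30 mm (distance of jar from where it was at the start of the episode above 0.03 m).
It also fails if it takes over 53 s, if anything falls off the work surface, if the arm or the gripper's body presses on something with over 40 N, if the wrist force passes 120 N, or if a joint passes its speed limit or range.

## Working session

There is one attempt and no reset: what is moved stays moved. The work goes in short steps, Python scripts to look and compute and a shell command to move; the robot and the scene stay as the last step left them, time stands still between calls to the robot, and variables do not carry over. Pictures are saved under pics/ and viewed, at most 10 in all, crops included, and the job is handed in when it is done.

```bash
mkdir -p pics
cat > h.py <<'E'
import numpy as np, cv2
from bench import ctrl
from scipy.spatial.transform import Rotation as R
def T_tool():
    s=ctrl.get_state(); T=np.eye(4); T[:3,:3]=R.from_rotvec(s['tool_rot']).as_matrix(); T[:3,3]=s['position']; return T
def shot(name):
    T=T_tool(); im=ctrl.get_image(name)
    im['E']=np.array(im['extrinsics']) if 'extrinsics' in im else T@np.array(im['tool_from_camera'])
    return im
def ray(im,uv):
    p=cv2.undistortPoints(np.array(uv,float).reshape(-1,1,2),np.array(im['camera_matrix']),np.array(im['dist_coeffs'])).reshape(-1,2)
    return np.c_[p[:,0],-p[:,1],-np.ones(len(p))]
def world(im,uv,depth=None):
    uv=np.array(uv,float).reshape(-1,2); r=ray(im,uv)
    d=im['depth'][uv[:,1].round().astype(int),uv[:,0].round().astype(int)] if depth is None else depth
    P=r*np.reshape(d,(-1,1)); return P@im['E'][:3,:3].T+im['E'][:3,3]
def cloud(im,mask):
    v,u=np.nonzero(mask&(im['depth']>0)); return world(im,np.c_[u,v])
def project(im,P):
    E=np.linalg.inv(im['E']); c=np.atleast_2d(P)@E[:3,:3].T+E[:3,3]; c=c*[1,-1,-1]
    return cv2.projectPoints(c,np.zeros(3),np.zeros(3),np.array(im['camera_matrix']),np.array(im['dist_coeffs']))[0].reshape(-1,2)
def save(im,f,crop=None,s=1):
    c=cv2.cvtColor(im['color'],cv2.COLOR_RGB2BGR)
    if crop: c=c[crop[1]:crop[3],crop[0]:crop[2]]
    cv2.imwrite(f,cv2.resize(c,None,fx=s,fy=s,interpolation=cv2.INTER_CUBIC))
E
python3 - <<'E'
from h import *
s=ctrl.get_state(); print(s['tool_rot'],s['position'],s['grip_width'])
for c in ['scene','side']:
    im=shot(c); save(im,f'pics/{c}0.png'); print(c,im['E'][:3,3].round(3))
    for q in ['stopper','wide_stopper','mark','pull_handle','fixture','meter','jar']:
        for o in ctrl.outline_of(q,c)[:3]:
            P=cloud(im,o['mask']); m=np.median(im['color'][o['mask']],0)
            if len(P): print(q,round(o['confidence'],2),np.round(o['bbox']),np.median(P,0).round(3),P.min(0).round(3),P.max(0).round(3),m)
E
```

```text
[-4.55152056e-01 -3.10827253e+00  2.94955251e-03] [0.18626744 0.62219704 0.23246398] 1.0013564523098124
scene [0.985 0.51  1.262]
stopper 0.66 [233. 146.  10.  19.] [ 0.403 -0.315  0.041] [ 0.358 -0.373 -0.006] [ 0.423 -0.298  0.051] [108.   60.5  74. ]
stopper 0.56 [223. 166.  10.  18.] [ 0.483 -0.285  0.042] [ 0.463 -0.321 -0.004] [ 0.5  -0.27  0.05] [13. 12. 11.]
stopper 0.52 [247. 158.  13.  13.] [ 0.412 -0.245  0.042] [ 0.392 -0.269 -0.004] [ 0.43  -0.228  0.05 ] [105.  61.  74.]
wide_stopper 0.66 [360. 286.  16.  23.] [0.474 0.315 0.045] [ 0.419  0.276 -0.008] [0.503 0.344 0.054] [13. 12. 11.]
mark 0.43 [236. 199.  15.  14.] [ 0.553 -0.138  0.057] [ 0.533 -0.191  0.002] [ 0.562 -0.123  0.078] [53. 52. 52.]
pull_handle 0.87 [245. 219.  24.  29.] [ 0.576 -0.047  0.081] [ 0.519 -0.129  0.007] [ 0.619 -0.027  0.139] [12.5 13.  14. ]
pull_handle 0.22 [248. 251. 118. 117.] [0.636 0.014 0.013] [ 0.45  -0.153 -0.001] [0.795 0.169 0.148] [59. 57. 58.]
fixture 0.92 [247. 253. 118. 115.] [0.635 0.013 0.013] [ 0.453 -0.175 -0.007] [0.796 0.171 0.148] [59. 57. 59.]
meter 0.85 [339. 336.  46
[... 945 characters left out ...]
andle 0.59 [317. 235.  24.  40.] [ 0.57  -0.056  0.084] [ 0.558 -0.112  0.011] [ 0.624 -0.008  0.141] [12. 12. 12.]
fixture 0.97 [327. 231. 139. 125.] [ 0.618 -0.023  0.014] [ 0.451 -0.172 -0.003] [0.795 0.182 0.147] [77. 78. 79.]
fixture 0.53 [318. 233.  30.  41.] [ 0.57  -0.055  0.085] [ 0.558 -0.111  0.01 ] [ 0.627 -0.008  0.141] [11. 11. 12.]
meter 0.58 [298. 133.  25.  41.] [0.617 0.332 0.073] [ 0.584  0.306 -0.002] [0.661 0.424 0.082] [13. 13. 14.]
meter 0.22 [369. 360.  34.  39.] [ 0.626 -0.379  0.078] [ 0.604 -0.4   -0.001] [ 0.682 -0.321  0.086] [139.5 135.  125.5]
jar 0.71 [368. 361.  36.  40.] [ 0.626 -0.38   0.078] [ 0.604 -0.4   -0.002] [ 0.682 -0.32   0.086] [134.  130.5 121.5]
```

```bash
python3 -c "
import cv2
c=cv2.imread('pics/scene0.png')[110:390,130:410];cv2.imwrite('pics/s0z.png',cv2.resize(c,None,fx=2.1,fy=2.1,interpolation=2))
c=cv2.imread('pics/side0.png')[110:410,200:450];cv2.imwrite('pics/d0z.png',cv2.resize(c,None,fx=2,fy=2,interpolation=2))"
```

```text
(no output)
```

View pics/s0z.png

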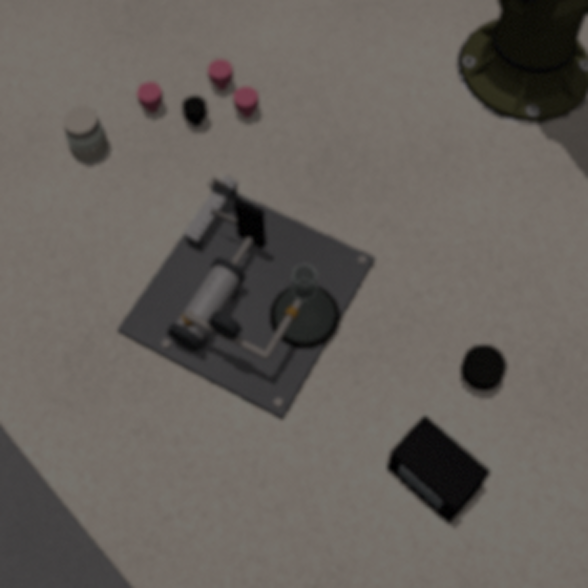

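View pics/d0z.png

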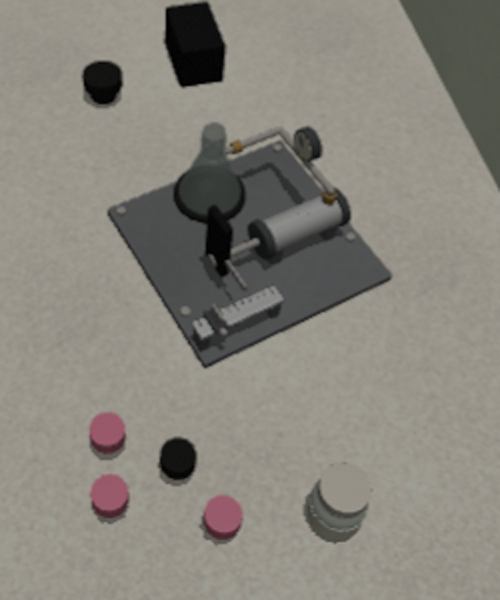

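The black stopper stands among three pink look-alikes, at side pixel ≈(289,339) and scene pixel ≈(223,163). The wide stopper and meter are on the left, the jar is far right, and the fixture is yawed. Next I estimate the fixture pose.

```bash
cat > fix.py <<'E'
from h import *
def plate(im,cam):
    o=max((o for o in ctrl.outline_of('fixture',cam)),key=lambda o:o['mask'].sum())
    P=cloud(im,cv2.dilate(o['mask'].astype(np.uint8),np.ones((5,5)))>0)
    return P
E
python3 - <<'E'
from fix import *
T=T_tool(); print(T[:3,:3].round(3))
im=shot('wrist'); print(np.array(im['tool_from_camera']).round(3), im['camera_matrix'])
for c in ['scene','side']:
    im=shot(c); o=max(ctrl.outline_of('fixture',c),key=lambda o:o['mask'].sum())
    P=cloud(im,o['mask']); Q=P[(P[:,2]>0.004)&(P[:,2]<0.02)]
    print(c,cv2.minAreaRect((Q[:,:2]*1000).astype(np.float32)))
im=shot('side'); sm=(im['color'].max(2)<45)
v,u=np.nonzero(sm); k=(abs(u-289)<16)&(abs(v-339)<16)
P=world(im,np.c_[u[k],v[k]]); P=P[P[:,2]>.038]; print(len(P),(P.min(0)+P.max(0))/2,P.min(0),P.max(0))
E
```

```text
[[-0.958  0.287  0.   ]
 [ 0.287  0.958  0.   ]
 [-0.     0.    -1.   ]]
[[ 0.001  0.955  0.296  0.082]
 [ 1.    -0.001 -0.     0.   ]
 [-0.     0.296 -0.955 -0.151]
 [ 0.     0.     0.     1.   ]] [[305.90379197   0.         279.55705331]
 [  0.         305.90379197 209.1797187 ]
 [  0.           0.           1.        ]]
scene ((621.3710327148438, 0.8256378173828125), (287.2337951660156, 274.2231140136719), 18.442611694335938)
side ((624.3177490234375, 4.597686767578125), (288.7066955566406, 283.7624816894531), 18.26555824279785)
253 [ 0.4387878  -0.48185532  0.50683454] [ 0.38342861 -0.68814491  0.03801357] [ 0.49414698 -0.27556572  0.97565552]
```

```bash
r='{"slide":[-0.9,-0.8,-0.43],"angular":[0,0,0],"claw":1}'; python3 -m inch '[{"slide":[-0.9,-0.8,-0.43],"angular":[0,0,0],"claw":1},{"slide":[-0.9,-0.8,-0.43],"angular":[0,0,0],"claw":1},{"slide":[-0.9,-0.8,-0.43],"angular":[0,0,0],"claw":1},{"slide":[-0.9,-0.8,-0.43],"angular":[0,0,0],"claw":1},{"slide":[-0.9,-0.8,-0.43],"angular":[0,0,0],"claw":1},{"slide":[-0.9,-0.8,-0.43],"angular":[0,0,0],"claw":1},{"slide":[-0.9,-0.8,-0.43],"angular":[0,0,0],"claw":1}]'
python3 -m inch '[{"slide":[-0.9,-0.8,0],"angular":[0,0,0.27],"claw":1},{"slide":[-0.9,-0.8,0],"angular":[0,0,0.27],"claw":1},{"slide":[-0.9,-0.8,0],"angular":[0,0,0.27],"claw":1},{"slide":[-0.9,-0.8,0],"angular":[0,0,0.27],"claw":1},{"slide":[-0.9,-0.8,0],"angular":[0,0,0.27],"claw":1},{"slide":[-0.9,-0.8,0],"angular":[0,0,0.27],"claw":1},{"slide":[-0.9,-0.8,0],"angular":[0,0,0.27],"claw":1}]'
python3 -m inch '[{"slide":[-0.45,-0.4,0],"angular":[0,0,0],"claw":1},{"slide":[-0.45,-0.4,0],"angular":[0,0,0],"claw":1},{"slide":[-0.45,-0.4,0],"angular":[0,0,0],"claw":1},{"slide":[-0.45,-0.4,0],"angular":[0,0,0],"claw":1},{"slide":[-0.45,-0.4,0],"angular":[0,0,0],"claw":1},{"slide":[-0.45,-0.4,0],"angular":[0,0,0],"claw":1}]'
python3 - <<'E'
from h import *
im=shot('wrist'); save(im,'pics/w1.png'); print(T_tool().round(3)); np.savez('w1.npz',**{k:np.array(v) for k,v in im.items()})
for q in ['stopper','wide_stopper','mark','pull_handle','flask_mouth','pointer','grip_plate','fixture']:
        for o in ctrl.outline_of(q,'wrist')[:4]:
            P=cloud(im,o['mask']); m=np.median(im['color'][o['mask']],0)
            if len(P): print(q,round(o['confidence'],2),np.round(o['bbox']),np.median(P,0).round(3),P.min(0).round(3),P.max(0).round(3),m)
E
```

```text
time: 1.8
position: [0.3484, 0.3623, 0.3437]
tool_rot: [0.466, 3.104, 0.004]
ft_force: [0.5, 0.1, 0.4]
grip_width: 1.0
grip_force: 0.0
time: 2.5
position: [0.5056, 0.1022, 0.3416]
tool_rot: [0.693, 3.061, -0.004]
ft_force: [0.2, 0.4, -0.1]
grip_width: 1.003
grip_force: 0.0
time: 3.1
position: [0.5629, -0.0255, 0.3409]
tool_rot: [-0.67, -3.069, -0.002]
ft_force: [0.1, 0.8, 0.2]
grip_width: 1.002
grip_force: 0.0
[[-0.909  0.416 -0.     0.563]
 [ 0.416  0.909  0.001 -0.025]
 [ 0.001  0.001 -1.     0.341]
 [ 0.     0.     0.     1.   ]]
stopper 0.97 [ 98. 196.  33.  29.] [ 0.477 -0.286  0.046] [ 0.455 -0.332 -0.003] [ 0.497 -0.271  0.049] [31. 31. 28.]
stopper 0.96 [ 73. 230.  34.  27.] [ 0.51  -0.356  0.045] [ 0.491 -0.382  0.001] [ 0.529 -0.343  0.049] [211. 121. 146.]
stopper 0.78 [ 93. 138.  36.  28.] [ 0.405 -0.245  0.045] [ 0.373 -0.299 -0.002] [ 0.425 -0.229  0.048] [211. 124. 149.]
stopper 0.65 [ 51. 152.  44.  27.] [ 0.398 -0.314  0.045] [ 0.377 -0.377 -0.002] [ 0.416 -0.3    0.049] [208. 120. 145.]
wide_stopper 0.59 [487.  13.  60.  26.] [0.483 0.296 0.045] [ 0.455  0.282 -0.  
[... 406 characters left out ...]
 0.26 [ 99. 195.  33.  27.] [ 0.476 -0.286  0.046] [ 0.456 -0.323 -0.003] [ 0.497 -0.271  0.049] [31. 31. 28.]
flask_mouth 0.8 [308. 173. 235. 223.] [0.601 0.011 0.013] [ 0.445 -0.174 -0.003] [0.794 0.173 0.413] [111. 113. 111.]
pointer 0.94 [267. 195.  63.  45.] [ 0.567 -0.044  0.11 ] [ 0.557 -0.11   0.012] [ 0.625 -0.028  0.136] [27. 27. 28.]
grip_plate 0.81 [267. 195.  61.  43.] [ 0.568 -0.045  0.103] [ 0.557 -0.105  0.011] [ 0.624 -0.028  0.136] [31. 30. 31.]
fixture 0.81 [307. 178. 237. 223.] [0.601 0.011 0.013] [ 0.447 -0.174 -0.002] [0.784 0.17  0.33 ] [111. 113. 111.]
fixture 0.73 [265. 196.  63.  52.] [ 0.568 -0.045  0.089] [ 0.557 -0.114  0.01 ] [ 0.625 -0.028  0.136] [34. 33. 34.]
```

View pics/w1.png

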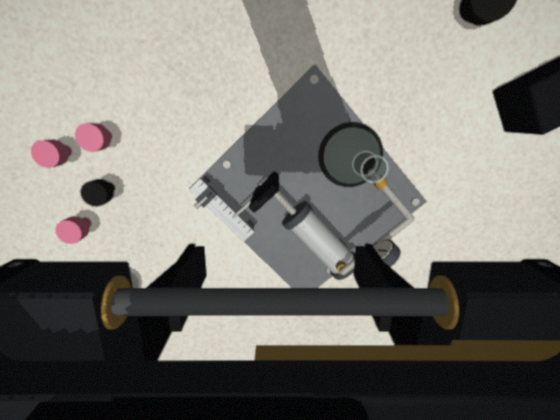

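The wrist view shows the black stopper at (98,192), between pink ones at (93,137), (50,153) and (72,230). The plate corners are at about (317,66), (426,202) and (190,187), the flask mouth ring at about (377,166), the grip plate at (265,190), and the scale with its rider at (200,190).

```bash
cat >> h.py <<'E'
def load(f): return dict(np.load(f))
def onplane(im,uv,z):
    d=ray(im,uv)@im['E'][:3,:3].T; o=im['E'][:3,3]; return o+d*((z-o[2])/d[:,2])[:,None]
def head(im,q='stopper',cam='wrist',near=None,z0=.041,z1=.055):
    out=[]
    for o in ctrl.outline_of(q,cam):
        P=cloud(im,o['mask']); P=P[(P[:,2]>z0)&(P[:,2]<z1)]
        if len(P)>5 and np.median(im['color'][o['mask']])<70:
            (c,r)=cv2.minEnclosingCircle((P[:,:2]*1000).astype(np.float32)); out.append((np.round(c,1),round(r,1),P[:,:2].mean(0).round(4),round(np.median(P[:,2]),4)))
    return out
E
python3 - <<'E'
from h import *
im=load('w1.npz')
z=onplane(im,[(317,66),(426,202),(190,187)],.012); print(z.round(4)); a=z[0]-z[2];b=z[1]-z[0]
print(np.linalg.norm(a),np.degrees(np.arctan2(a[1],a[0])),np.linalg.norm(b),np.degrees(np.arctan2(b[1],b[0])),'ctr',(z[1]+z[2])/2)
print('rim',onplane(im,[(377,166)],.142))
# plate cloud fit
d=im['depth']; vv,uu=np.nonzero((d>0)); P=world(im,np.c_[uu,vv]); 
k=(abs(P[:,2]-.012)<.005)&(vv<250)&(im['color'][vv,uu].max(1)<140)&(abs(P[:,0]-.62)<.25)&(abs(P[:,1])<.25)
k2=(P[:,2]>.122)&(P[:,2]<.15)&(vv<250); Q=P[k2]
h=Q[(Q[:,0]<.60)&(Q[:,1]<0)]; print('handle top',len(h),cv2.minAreaRect((h[:,:2]*1000).astype(np.float32)),h[:,2].max())
f=Q[(abs(Q[:,0]-.595)<.04)&(Q[:,1]>0.04)]; print('flask',len(f)); 
if len(f)>5: print(cv2.minEnclosingCircle((f[:,:2]*1000).astype(np.float32)), np.median(f[:,2]))
im=shot('wrist'); print(head(im))
E
```

```text
[[ 0.4505  0.0854  0.012 ]
 [ 0.7116  0.1692  0.012 ]
 [ 0.5296 -0.1679  0.012 ]]
0.2654596320668326 107.34969980065686 0.2742133992934714 17.78063178100263 ctr [6.20613920e-01 6.17794549e-04 1.20000000e-02]
rim [[0.58629807 0.08708477 0.142     ]]
handle top 378 ((568.7653198242188, -49.286468505859375), (12.29570484161377, 43.41298294067383), 18.101181030273438) 0.13584552320846172
flask 450
((588.0761108398438, 82.7371826171875), 16.545761108398438) 0.13825297697458572
[(array([ 476.3, -292.5]), 21.1, array([ 0.4758, -0.291 ]), np.float64(0.046))]
```

```bash
python3 -m inch '[{"slide":[-0.12,-1,0.3],"angular":[0,0,0],"claw":0.6},{"slide":[-0.12,-1,0.3],"angular":[0,0,0],"claw":0.6},{"slide":[-0.12,-1,0.3],"angular":[0,0,0],"claw":0.6},{"slide":[-0.12,-1,0.3],"angular":[0,0,0],"claw":0.6},{"slide":[-0.12,-1,0.3],"angular":[0,0,0],"claw":0.6},{"slide":[-0.12,-1,0.3],"angular":[0,0,0],"claw":0.6}]' >/dev/null
python3 -m inch '[{"slide":[0,-0.11,0.26],"angular":[0,0,0],"claw":0.6},{"slide":[0,-0.11,0.26],"angular":[0,0,0],"claw":0.6},{"slide":[0,-0.11,0.26],"angular":[0,0,0],"claw":0.6},{"slide":[0,-0.11,0.26],"angular":[0,0,0],"claw":0.6}]'
python3 - <<'E'
from h import *
im=shot('wrist'); save(im,'pics/w2.png'); T=T_tool(); print(T.round(4)); h=head(im); print(h)
for o in h:
  for c in (o[0]/1000,o[2]): print(((np.r_[c,.029]-T[:3,3])@T[:3,:3]).round(4))
E
```

```text
time: 4.65
position: [0.4748, -0.2915, 0.2016]
tool_rot: [0.673, 3.068, 0.0]
ft_force: [-0.1, 0.0, 0.1]
grip_width: 0.803
grip_force: 0.0
[[-9.086e-01  4.177e-01  1.900e-03  4.755e-01]
 [ 4.177e-01  9.086e-01 -3.000e-04 -2.915e-01]
 [-1.900e-03  5.000e-04 -1.000e+00  2.024e-01]
 [ 0.000e+00  0.000e+00  0.000e+00  1.000e+00]]
[(array([ 475.9, -292.6]), 20.0, array([ 0.4751, -0.2924]), np.float64(0.046))]
[-0.0005 -0.001   0.1734]
[ 0.0003 -0.0011  0.1734]
```

View pics/w2.png

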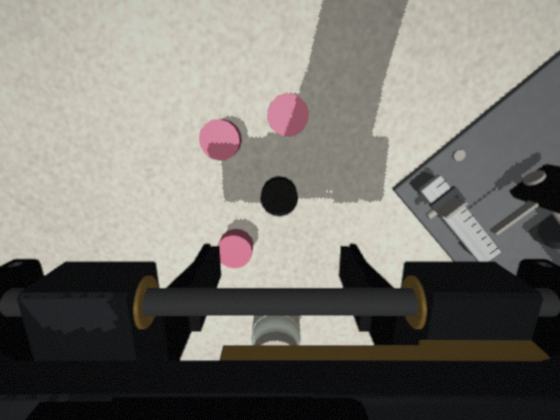

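The stopper is centred under the tool at (279,196), and both fingers have clear lanes. I descend and grip.

```bash
python3 -m inch '[{"slide":[0,0,0.2],"angular":[0,0,0],"claw":0.6},{"slide":[0,0,0.4],"angular":[0,0,0],"claw":0.6},{"slide":[0,-0.004,0.58],"angular":[0,0,0],"claw":0.6},{"slide":[0,-0.004,0.65],"angular":[0,0,0],"claw":0.6},{"slide":[0,-0.004,0.69],"angular":[0,0,0],"claw":0.6},{"slide":[0,-0.004,0.69],"angular":[0,0,0],"claw":0.6}]' 
python3 -m inch '[{"slide":[0,0,0],"angular":[0,0,0],"claw":-0.4},{"slide":[0,0,0],"angular":[0,0,0],"claw":-0.4},{"slide":[0,0,0],"angular":[0,0,0],"claw":-0.4},{"slide":[0,0,0],"angular":[0,0,0],"claw":-0.4},{"slide":[0,0,0],"angular":[0,0,0],"claw":-0.4},{"slide":[0,0,0],"angular":[0,0,0],"claw":-0.4}]' 15
```

```text
time: 5.35
position: [0.4745, -0.2923, 0.0286]
tool_rot: [0.671, 3.069, 0.0]
ft_force: [-0.9, -0.1, -0.3]
grip_width: 0.798
grip_force: 0.0
time: 5.95
position: [0.4741, -0.2929, 0.029]
tool_rot: [0.673, 3.068, 0.0]
ft_force: [0.1, 0.9, 3.1]
grip_width: 0.45
grip_force: 15.0
```

```bash
python3 -m inch '[{"slide":[0,0,-0.1],"angular":[0,0,0],"claw":-0.4},{"slide":[0,0,-0.28],"angular":[0,0,0],"claw":-0.4},{"slide":[0,0,-0.46],"angular":[0,0,0],"claw":-0.4},{"slide":[0,0,-0.64],"angular":[0,0,0],"claw":-0.4},{"slide":[0,0,-0.8],"angular":[0,0,0],"claw":-0.4},{"slide":[0,0,-0.8],"angular":[0,0,0],"claw":-0.4}]' 
python3 -m inch '[{"slide":[0,0.1,0],"angular":[0,0,0],"claw":-0.4},{"slide":[0.05,0.28,0],"angular":[0,0,0],"claw":-0.4},{"slide":[0.1,0.46,0],"angular":[0,0,0],"claw":-0.4},{"slide":[0.15,0.64,0],"angular":[0,0,0],"claw":-0.4},{"slide":[0.21,0.82,0],"angular":[0,0,0],"claw":-0.4},{"slide":[0.21,1,0],"angular":[0,0,0],"claw":-0.4},{"slide":[0.21,1,0],"angular":[0,0,0],"claw":-0.4}]'
python3 -m inch '[{"slide":[0,0.1,0],"angular":[0,0,0],"claw":-0.4},{"slide":[0,0.16,0],"angular":[0,0,0],"claw":-0.4},{"slide":[0,0.16,0],"angular":[0,0,0],"claw":-0.4},{"slide":[0,0.16,0],"angular":[0,0,0],"claw":-0.4}]'
python3 - <<'E'
from h import *
im=shot('wrist'); save(im,'pics/w3.png'); T=T_tool(); print(T.round(4)); np.savez('w3.npz',**im)
d=im['depth']; vv,uu=np.nonzero(d>0); P=world(im,np.c_[uu,vv]); L=(P-T[:3,3])@T[:3,:3]
f=P[(abs(P[:,0]-.588)<.03)&(abs(P[:,1]-.083)<.03)&(P[:,2]>.132)&(P[:,2]<.15)]; print('flask',len(f),f.min(0),f.max(0))
if len(f)>3: print(cv2.minEnclosingCircle((f[:,:2]*1000).astype(np.float32)))
h=P[(P[:,2]>.122)&(P[:,2]<.15)&(P[:,0]<.6)&(P[:,1]<0)]; print(len(h)); 
if len(h): print(cv2.minAreaRect((h[:,:2]*1000).astype(np.float32)))
print(ctrl.find_in('stopper','wrist'),ctrl.find_in('mark','wrist'),ctrl.find_in('flask_mouth','wrist'))
E
```

```text
time: 6.55
position: [0.4762, -0.295, 0.2343]
tool_rot: [0.672, 3.059, -0.002]
ft_force: [-0.1, -0.5, -0.9]
grip_width: 0.447
grip_force: 15.0
time: 7.25
position: [0.5318, -0.0355, 0.2271]
tool_rot: [-0.656, -3.071, -0.004]
ft_force: [0.5, -0.3, -1.2]
grip_width: 0.444
grip_force: 15.0
time: 7.65
position: [0.547, -0.0084, 0.228]
tool_rot: [-0.674, -3.068, 0.002]
ft_force: [-0.0, -1.2, -0.1]
grip_width: 0.446
grip_force: 15.0
[[-9.075e-01  4.201e-01 -8.000e-04  5.470e-01]
 [ 4.201e-01  9.075e-01 -9.000e-04 -9.000e-03]
 [ 4.000e-04 -1.100e-03 -1.000e+00  2.282e-01]
 [ 0.000e+00  0.000e+00  0.000e+00  1.000e+00]]
flask 728 [0.57166105 0.06634781 0.13202411] [0.60435125 0.09915224 0.14344668]
((588.1119384765625, 82.47484588623047), 16.763423919677734)
188
((562.6421508789062, -39.67176818847656), (8.599881172180176, 22.623085021972656), 9.938706398010254)
[{'bbox': [31.8, 165.8, 54.2, 39.2], 'confidence': 0.58}, {'bbox': [278.7, 281.6, 79.2, 87.4], 'confidence': 0.55}, {'bbox': [5.8, 180.2, 11.7, 17.7], 'confidence': 0.44}] [{'bbox': [179.6, 243.7, 26.3, 30.3], 'confidence': 0.78}] [{'bbox': [551.7, 124.2, 8.8, 53.5], 'confidence': 0.72}, {'bbox': [308.4, 205.7, 298.5, 273.4], 'confidence': 0.56}]
```

View pics/w3.png

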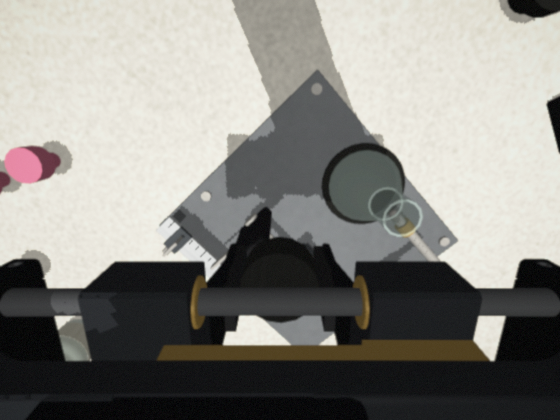

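The stopper is held at about (280,280), and the flask rim ring is at (402,216), the higher of the two rings. Next I check the stopper's offset in the hand.

Run:
```python
from h import *
im=load('w3.npz'); T=np.array([[-9.075e-01,4.201e-01,-8e-4,.547],[.4201,.9075,-9e-4,-.009],[4e-4,-1.1e-3,-1,.2282],[0,0,0,1]])
d=im['depth']; vv,uu=np.nonzero(d>0); P=world(im,np.c_[uu,vv]); L=(P-T[:3,3])@T[:3,:3]
print('rim px->',onplane(im,[(402,216)],.142))
k=(abs(L[:,0])<.03)&(abs(L[:,1])<.024)&(abs(L[:,2])<.05)
Q=L[k]; print(len(Q),Q.min(0),Q.max(0))
for a in np.arange(-.03,.04,.005):
    q=Q[(Q[:,2]>=a)&(Q[:,2]<a+.005)]
    if len(q)>5: print(a.round(3),len(q),q.min(0).round(4),q.max(0).round(4))
# fit: head cylinder side r=.02 (visible x>0 side), unknown cx,cy
from scipy.optimize import least_squares
S=Q[(Q[:,2]>-.012)&(Q[:,2]<.002)&(Q[:,0]>0)&(abs(Q[:,1])<.018)]
r=least_squares(lambda p:np.hypot(S[:,0]-p[0],S[:,1]-p[1])-.02,[0,0],loss='soft_l1',f_scale=.001); print(len(S),r.x)
```

```text
rim px-> [[0.58630827 0.08347883 0.142     ]]
5051 [-0.02111131 -0.02397719 -0.04993374] [0.01905606 0.02399321 0.0121896 ]
-0.03 152 [-0.0089 -0.024  -0.0299] [ 0.0119  0.024  -0.025 ]
-0.025 103 [ 0.0049 -0.0239 -0.025 ] [ 0.0117  0.0239 -0.02  ]
-0.02 2560 [-0.0211 -0.024  -0.0199] [ 0.0189  0.024  -0.015 ]
-0.015 459 [-0.0187 -0.024  -0.015 ] [ 0.0189  0.0238 -0.01  ]
-0.01 372 [ 0.0021 -0.0237 -0.01  ] [ 0.0189  0.0238 -0.005 ]
-0.005 342 [ 0.0023 -0.0239 -0.005 ] [ 0.0191  0.0238 -0.    ]
0.0 295 [ 0.0027 -0.0239  0.    ] [0.0186 0.0239 0.005 ]
0.005 92 [ 0.0026 -0.0239  0.005 ] [0.0178 0.0238 0.0099]
0.01 30 [ 0.0026 -0.0237  0.01  ] [0.0112 0.0239 0.0122]
688 [-0.00174381  0.00057697]
```

```bash
python3 -m inch '[{"slide":[0.006,0.19,0],"angular":[0,0,0],"claw":-0.4},{"slide":[0.011,0.34,0],"angular":[0,0,0],"claw":-0.4},{"slide":[0.011,0.4,0],"angular":[0,0,0],"claw":-0.4},{"slide":[0.011,0.4,0.1],"angular":[0,0,0],"claw":-0.4},{"slide":[0.011,0.4,0.18],"angular":[0,0,0],"claw":-0.4},{"slide":[0.011,0.4,0.19],"angular":[0,0,0],"claw":-0.4},{"slide":[0.011,0.4,0.19],"angular":[0,0,0],"claw":-0.4}]'
python3 - <<'E'
from h import *
from scipy.optimize import least_squares
im=shot('wrist'); T=T_tool(); print(T.round(4)); np.savez('w4.npz',T=T,**im); save(im,'pics/w4.png',(150,130,430,340),2)
d=im['depth']; vv,uu=np.nonzero(d>0); P=world(im,np.c_[uu,vv]); L=(P-T[:3,3])@T[:3,:3]
Q=L[(abs(L[:,0])<.03)&(abs(L[:,1])<.018)&(L[:,2]>-.014)&(L[:,2]<.002)]
r=least_squares(lambda p:np.hypot(Q[:,0]-p[0],Q[:,1]-p[1])-.02,[0,0],loss='soft_l1',f_scale=.001); print('head',len(Q),r.x)
N=L[(abs(L[:,0])<.03)&(abs(L[:,1])<.03)&(P[:,2]>.118)&(P[:,2]<.141)]; print(len(N),N.min(0),N.max(0))
if len(N)>10:
  r=least_squares(lambda p:np.hypot(N[:,0]-p[0],N[:,1]-p[1])-.0165,[0,0],loss='soft_l1',f_scale=.001); print('neck',len(N),r.x)
E
```

```text
time: 8.55
position: [0.5866, 0.0834, 0.181]
tool_rot: [-0.675, -3.067, 0.001]
ft_force: [0.1, 0.9, -0.3]
grip_width: 0.446
grip_force: 15.0
[[-9.076e-01  4.198e-01  9.000e-04  5.872e-01]
 [ 4.199e-01  9.076e-01  0.000e+00  8.360e-02]
 [-8.000e-04  4.000e-04 -1.000e+00  1.819e-01]
 [ 0.000e+00  0.000e+00  0.000e+00  1.000e+00]]
head 804 [-0.00145831 -0.00044144]
470 [-0.00700394 -0.01549117  0.04094889] [0.01517825 0.01637093 0.06385308]
neck 470 [-1.69751960e-03 -7.08778109e-05]
```

View pics/w4.png

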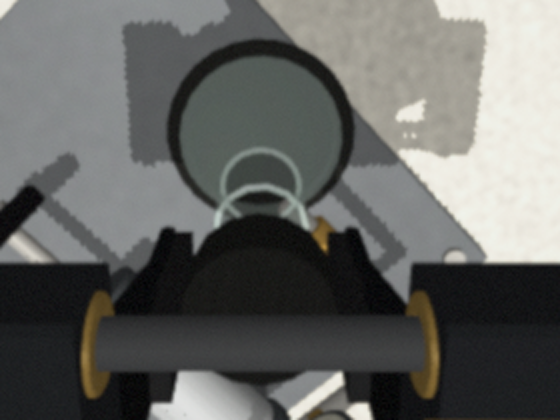

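The rim ring at crop (260,212) sits centred under the stopper head, and the offsets agree within 0.4 mm. I descend gently.

```bash
python3 -m inch '[{"slide":[-0.001,0,0.03],"angular":[0,0,0],"claw":-0.4},{"slide":[-0.001,0.001,0.06],"angular":[0,0,0],"claw":-0.4},{"slide":[-0.001,0.001,0.085],"angular":[0,0,0],"claw":-0.4},{"slide":[-0.001,0.001,0.105],"angular":[0,0,0],"claw":-0.4},{"slide":[-0.001,0.001,0.115],"angular":[0,0,0],"claw":-0.4},{"slide":[-0.001,0.001,0.12],"angular":[0,0,0],"claw":-0.4}]'
```

```text
time: 9.2
position: [0.5871, 0.0845, 0.1507]
tool_rot: [-0.673, -3.068, 0.0]
ft_force: [0.2, -0.3, -0.3]
grip_width: 0.446
grip_force: 15.0
```

```bash
python3 -m inch '[{"slide":[0,0,0.008],"angular":[0,0,0],"claw":-0.4},{"slide":[0,0,0.016],"angular":[0,0,0],"claw":-0.4},{"slide":[0,0,0.02],"angular":[0,0,0],"claw":-0.4},{"slide":[0,0,0.02],"angular":[0,0,0],"claw":-0.4}]'
```

```text
time: 9.6
position: [0.5875, 0.0845, 0.1472]
tool_rot: [0.673, 3.068, 0.001]
ft_force: [-1.2, -0.6, 4.1]
grip_width: 0.448
grip_force: 14.9
```

```bash
python3 -m inch '[{"slide":[0,0,0.006],"angular":[0,0,0],"claw":-0.4},{"slide":[0,0,0.008],"angular":[0,0,0],"claw":-0.4},{"slide":[0,0,0.008],"angular":[0,0,0],"claw":0.3},{"slide":[0,0,0.008],"angular":[0,0,0],"claw":0.3},{"slide":[0,0,0.008],"angular":[0,0,0],"claw":0.3},{"slide":[0,0,0],"angular":[0,0,0],"claw":0.3},{"slide":[0,0,0],"angular":[0,0,0],"claw":0.3}]'
python3 -m inch '[{"slide":[0,0,-0.1],"angular":[0,0,0],"claw":0.3},{"slide":[0,0,-0.26],"angular":[0,0,0],"claw":0.3},{"slide":[0.06,0,-0.42],"angular":[0,0,0],"claw":0.3},{"slide":[0.06,0,-0.5],"angular":[0,0,0],"claw":0.3},{"slide":[0.06,0,-0.5],"angular":[0,0,0],"claw":0.3}]'
python3 - <<'E'
from h import *
im=shot('wrist'); T=T_tool(); print(T.round(4)); np.savez('w5.npz',T=T,**im); save(im,'pics/w5.png')
d=im['depth']; vv,uu=np.nonzero(d>0); P=world(im,np.c_[uu,vv])
Q=P[(np.hypot(P[:,0]-.588,P[:,1]-.083)<.035)&(P[:,2]>.148)&(P[:,2]<.18)]; t=Q[Q[:,2]>.160]
print(len(Q),Q.max(0),np.median(t[:,2]),cv2.minEnclosingCircle((t[:,:2]*1000).astype(np.float32)))
A=np.c_[t[:,:2],np.ones(len(t))]; print('tilt',np.linalg.lstsq(A,t[:,2],rcond=None)[0])
h=P[(P[:,2]>.127)&(P[:,2]<.145)&(np.hypot(P[:,0]-.569,P[:,1]+.049)<.05)]; print('handle',len(h),cv2.minAreaRect((h[:,:2]*1000).astype(np.float32)))
for q in ['mark','pull_handle']: print([(o['bbox'],o['confidence']) for o in ctrl.find_in(q,'wrist')])
E
```

```text
time: 10.3
position: [0.5873, 0.0845, 0.1461]
tool_rot: [0.674, 3.068, 0.0]
ft_force: [-0.7, -0.2, -0.1]
grip_width: 0.645
grip_force: 0.0
time: 10.8
position: [0.5753, 0.0912, 0.275]
tool_rot: [0.672, 3.063, 0.006]
ft_force: [-0.2, -0.1, 0.6]
grip_width: 0.65
grip_force: 0.0
[[-0.9081  0.4186  0.0032  0.5744]
 [ 0.4186  0.9081  0.0012  0.0909]
 [-0.0024  0.0024 -1.      0.2726]
 [ 0.      0.      0.      1.    ]]
1548 [0.60832184 0.10381602 0.16662888] 0.16437342075889158 ((588.4697875976562, 83.73906707763672), 19.96245002746582)
tilt [0.02104173 0.01425228 0.15074764]
handle 436 ((569.0769653320312, -49.00981903076172), (11.719805717468262, 44.29080581665039), 19.115177154541016)
[([110.7, 236.9, 30.5, 27.1], 0.54)]
[([176.2, 236.3, 73.8, 56.0], 0.7)]
```

View pics/w5.png

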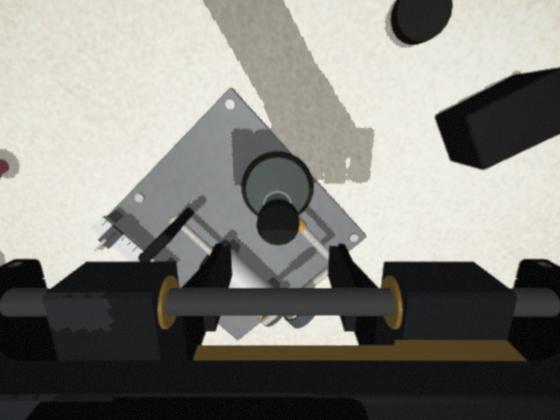

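The stopper is home: head top at z 0.164, seen at (277,222), tilt 0.025 rad. For the handle I want the half-turned grasp, with the camera over the scale, so I check joint 7 first.

```bash
python3 -c "
from h import *
print(np.round(ctrl.get_state()['joint_positions'],3))"
python3 -m inch '[{"slide":[0,-0.1,-0.1],"angular":[0,0,-0.28],"claw":0.3},{"slide":[0,-0.2,-0.1],"angular":[0,0,-0.56],"claw":0.3},{"slide":[0,-0.3,-0.1],"angular":[0,0,-0.84],"claw":0.3},{"slide":[0,-0.4,-0.1],"angular":[0,0,-1],"claw":0.3},{"slide":[0,-0.5,-0.1],"angular":[0,0,-1],"claw":0.3}]'
python3 -c "
from h import *
print(np.round(ctrl.get_state()['joint_positions'],3));print(T_tool().round(3))"
```

```text
[-0.674  0.166  0.536  1.593 -0.085  1.408  1.009]
time: 11.45
position: [0.52, -0.0237, 0.2942]
tool_rot: [0.146, -3.135, 0.001]
ft_force: [0.1, -0.5, -1.1]
grip_width: 0.649
grip_force: 0.0
[-0.568  0.01   0.571  1.691 -0.005  1.446  1.667]
[[-0.996 -0.093 -0.003  0.52 ]
 [-0.093  0.996 -0.001 -0.024]
 [ 0.003 -0.    -1.     0.294]
 [ 0.     0.     0.     1.   ]]
```

Joint 7 would run out that way, so I turn the other way.

```bash
python3 -m inch '[{"slide":[-0.05,-0.03,0],"angular":[0,0,0.28],"claw":0.3},{"slide":[-0.1,-0.06,0],"angular":[0,0,0.56],"claw":0.3},{"slide":[-0.15,-0.09,0],"angular":[0,0,0.84],"claw":0.3},{"slide":[-0.19,-0.12,0],"angular":[0,0,1],"claw":0.3}]' >/dev/null
python3 -m inch '[{"slide":[0,0,0],"angular":[0,0,0.28],"claw":0.3},{"slide":[0,0,0],"angular":[0,0,0.56],"claw":0.3},{"slide":[0,0,0],"angular":[0,0,0.84],"claw":0.3},{"slide":[0,0,0],"angular":[0,0,1],"claw":0.3}]' >/dev/null
python3 -m inch '[{"slide":[0,0,0.1],"angular":[0,0,0.28],"claw":0.3},{"slide":[0,0,0.12],"angular":[0,0,0.56],"claw":0.3},{"slide":[0,0,0.12],"angular":[0,0,0.57],"claw":0.3},{"slide":[0,0,0.12],"angular":[0,0,0.57],"claw":0.3}]'
python3 - <<'E'
from h import *
im=shot('wrist'); T=T_tool(); print(T.round(4)); np.savez('w6.npz',T=T,**im); save(im,'pics/w6.png',(130,110,430,340),2.5)
P=world(im,np.argwhere(im['depth']>0)[:,::-1])
y=np.radians(18.3); X=np.array([np.cos(y),np.sin(y)]); Y=np.array([-X[1],X[0]]); O=np.array([.569,-.049])+.06*X+.03*Y; print('origin',O)
F=np.c_[(P[:,:2]-O)@X,(P[:,:2]-O)@Y,P[:,2]]
for n,k in dict(handle=(F[:,2]>.127)&(F[:,2]<.14)&(abs(F[:,0]+.06)<.03)&(abs(F[:,1]+.03)<.035), pointer=(F[:,2]>.062)&(F[:,2]<.085)&(F[:,1]<-.055)&(F[:,1]>-.092)&(F[:,0]<-.02), fin=(F[:,2]>.060)&(F[:,2]<.085)&(F[:,1]<-.095)&(F[:,1]>-.13)&(F[:,0]<-.02),bar=(F[:,2]>.040)&(F[:,2]<.056)&(F[:,1]<-.09)&(F[:,1]>-.13)).items():
    q=F[k]; print(n,len(q)); 
    if len(q): print(np.percentile(q,[2,50,98],axis=0).round(4))
print([(o['bbox'],o['confidence']) for o in ctrl.find_in('mark','wrist')])
E
```

```text
time: 12.65
position: [0.5709, -0.0483, 0.2652]
tool_rot: [-1.839, -2.546, 0.002]
ft_force: [0.5, 0.1, 0.2]
grip_width: 0.651
grip_force: 0.0
[[-3.140e-01  9.494e-01 -5.000e-04  5.712e-01]
 [ 9.494e-01  3.140e-01 -3.000e-04 -4.830e-02]
 [-2.000e-04 -6.000e-04 -1.000e+00  2.658e-01]
 [ 0.000e+00  0.000e+00  0.000e+00  1.000e+00]]
origin [ 0.61654575 -0.00167769]
handle 524
[[-0.0657 -0.0509  0.1309]
 [-0.0607 -0.0294  0.1337]
 [-0.055  -0.0092  0.1353]]
pointer 42
[[-0.0615 -0.0913  0.0739]
 [-0.0603 -0.0829  0.075 ]
 [-0.0591 -0.0746  0.0767]]
fin 85
[[-0.109  -0.1218  0.0615]
 [-0.1065 -0.1089  0.0751]
 [-0.0599 -0.0954  0.0774]]
bar 1421
[[-0.1296 -0.1206  0.045 ]
 [-0.0696 -0.1071  0.05  ]
 [-0.0202 -0.0962  0.0556]]
[([243.7, 250.9, 17.5, 30.5], 0.56)]
```

View pics/w6.png

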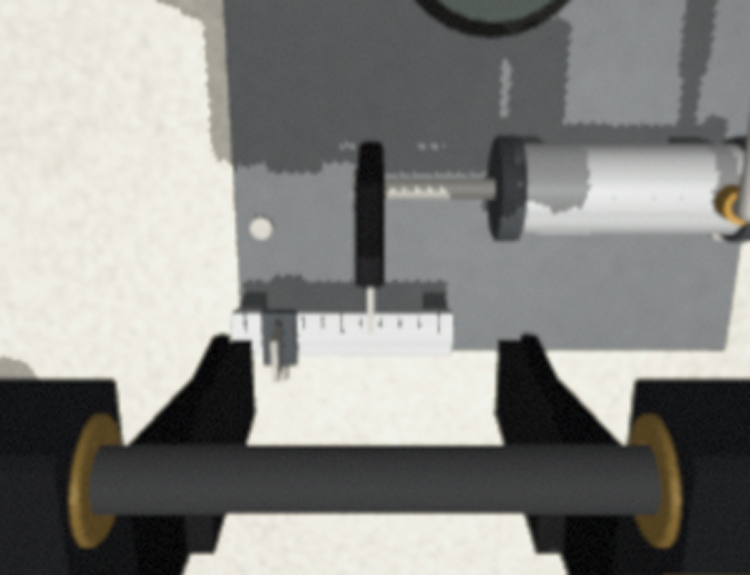

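The rider's foot is at crop (280,338) with its fin, and the pointer blade is at crop (371,308) under the grip plate. Now I refine the distance between them.

Run:
```python
from h import *
O=np.array([.61655,-.00168]); y=np.radians(18.3); X=np.array([np.cos(y),np.sin(y)]); Y=np.array([-X[1],X[0]])
for f in ['w6.npz','w1.npz','w3.npz']:
    im=load(f); P=world(im,np.argwhere(im['depth']>0)[:,::-1]); F=np.c_[(P[:,:2]-O)@X,(P[:,:2]-O)@Y,P[:,2]]
    k=(F[:,0]<-.08)&(F[:,0]>-.13)&(F[:,1]<-.095)&(F[:,1]>-.125)
    a=F[k&(F[:,2]>.066)&(F[:,2]<.085)]; b=F[k&(F[:,2]>.053)&(F[:,2]<.063)]
    p=F[(F[:,2]>.068)&(F[:,2]<.085)&(F[:,1]<-.06)&(F[:,1]>-.09)&(abs(F[:,0]+.06)<.02)]
    for n,q in(('fin',a),('foot',b),('ptr',p)): print(f,n,len(q),np.percentile(q[:,0],[5,50,95]).round(4) if len(q) else '')
im=load('w6.npz'); T=im['T']
w=onplane(im,[(130+279.5/2.5,110+338/2.5)],.054)[:,:2]; print('foot px',(w-O)@X)
w=onplane(im,[(130+371/2.5,110+308/2.5)],.075)[:,:2]; print('ptr px',(w-O)@X)
print(((np.array([.569,-.049,.102])-T[:3,3])@T[:3,:3]).round(4))
```

```text
w6.npz fin 66 [-0.109  -0.1069 -0.106 ]
w6.npz foot 242 [-0.1158 -0.1056 -0.099 ]
w6.npz ptr 38 [-0.0615 -0.0603 -0.0591]
w1.npz fin 36 [-0.1085 -0.1074 -0.1063]
w1.npz foot 207 [-0.116  -0.1089 -0.099 ]
w1.npz ptr 52 [-0.062  -0.0609 -0.0591]
w3.npz fin 72 [-0.1088 -0.1074 -0.1059]
w3.npz foot 306 [-0.1156 -0.1089 -0.0993]
w3.npz ptr 64 [-0.062  -0.0614 -0.0592]
foot px [-0.10708805]
ptr px [-0.05982745]
[ 1.000e-04 -2.200e-03  1.638e-01]
```

```bash
python3 -m inch '[{"slide":[0,-0.009,0.15],"angular":[0,0,0],"claw":0.3},{"slide":[0,-0.009,0.33],"angular":[0,0,0],"claw":0.3},{"slide":[0,-0.009,0.5],"angular":[0,0,0],"claw":0.3},{"slide":[0,-0.009,0.6],"angular":[0,0,0],"claw":0.3},{"slide":[0,-0.009,0.655],"angular":[0,0,0],"claw":0.3},{"slide":[0,-0.009,0.655],"angular":[0,0,0],"claw":0.3}]'
python3 -m inch '[{"slide":[0,0,0],"angular":[0,0,0],"claw":-1},{"slide":[0,0,0],"angular":[0,0,0],"claw":-1},{"slide":[0,0,0],"angular":[0,0,0],"claw":-1},{"slide":[0,0,0],"angular":[0,0,0],"claw":-1},{"slide":[0,0,0],"angular":[0,0,0],"claw":-1},{"slide":[0,0,0],"angular":[0,0,0],"claw":-1},{"slide":[0,0,0],"angular":[0,0,0],"claw":-1}]' 40
```

```text
time: 13.35
position: [0.5683, -0.0489, 0.1011]
tool_rot: [-1.841, -2.543, 0.003]
ft_force: [0.2, 0.5, 0.8]
grip_width: 0.651
grip_force: 0.0
time: 14.05
position: [0.5689, -0.049, 0.1024]
tool_rot: [-1.843, -2.543, 0.0]
ft_force: [-2.0, -0.7, 2.0]
grip_width: 0.134
grip_force: 40.0
```

```bash
python3 -m inch '[{"slide":[0,-0.03,0],"angular":[0,0,0],"claw":-1},{"slide":[0,-0.07,0],"angular":[0,0,0],"claw":-1},{"slide":[0,-0.11,0],"angular":[0,0,0],"claw":-1},{"slide":[0,-0.15,0],"angular":[0,0,0],"claw":-1},{"slide":[0,-0.178,0],"angular":[0,0,0],"claw":-1},{"slide":[0,-0.186,0],"angular":[0,0,0],"claw":-1},{"slide":[0,-0.186,0],"angular":[0,0,0],"claw":-1},{"slide":[0,-0.186,0],"angular":[0,0,0],"claw":-1}]'
python3 - <<'E'
from h import *
O=np.array([.61655,-.00168]); y=np.radians(18.3); X=np.array([np.cos(y),np.sin(y)]); Y=np.array([-X[1],X[0]])
for n in ['side','scene','wrist']:
    im=shot(n)
    if n=='side': save(im,'pics/side7.png',(250,190,390,320),5)
    P=world(im,np.argwhere(im['depth']>0)[:,::-1]); F=np.c_[(P[:,:2]-O)@X,(P[:,:2]-O)@Y,P[:,2]]
    a=F[(F[:,0]<-.08)&(F[:,0]>-.13)&(F[:,1]<-.097)&(F[:,1]>-.125)&(F[:,2]>.064)&(F[:,2]<.085)]
    p=F[(F[:,2]>.066)&(F[:,2]<.085)&(F[:,1]<-.058)&(F[:,1]>-.09)&(abs(F[:,0]+.1)<.03)]
    for m,q in(('fin',a),('ptr',p)): print(n,m,len(q),np.percentile(q[:,0],[5,50,95]).round(4) if len(q) else '')
p=np.array(ctrl.get_state()['position'])[:2]; print('tcp fix',(p-O)@X,(p-O)@Y)
E
```

```text
time: 14.85
position: [0.5274, -0.0626, 0.1025]
tool_rot: [1.839, 2.541, 0.006]
ft_force: [10.0, 1.2, -7.0]
grip_width: 0.138
grip_force: 40.0
side fin 29 [-0.1084 -0.1072 -0.1048]
side ptr 30 [-0.1045 -0.1033 -0.101 ]
scene fin 6 [-0.1069 -0.1049 -0.1038]
scene ptr 0 
wrist fin 8 [-0.1084 -0.1073 -0.1062]
wrist ptr 0 
tcp fix -0.1037213804863086 -0.02986658062074132
```

View pics/side7.png

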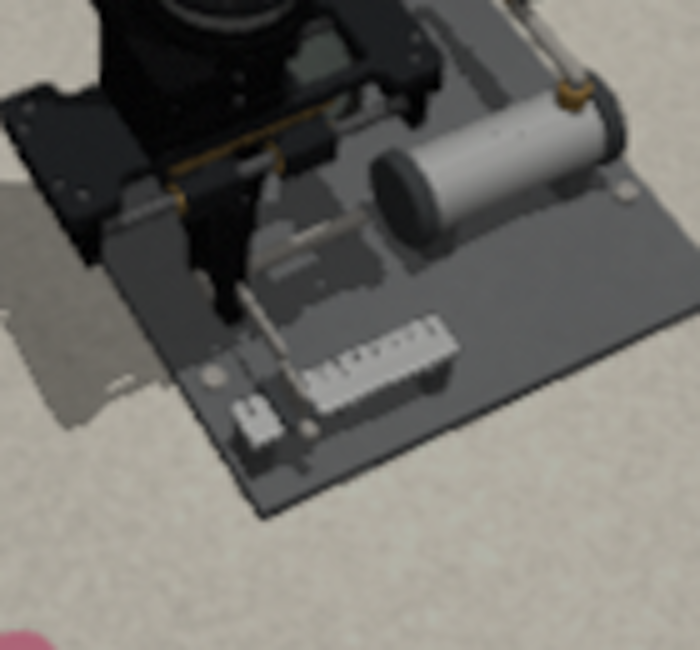

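The pointer blade ends at crop (300,385), about 4 mm short of the fin near (285,385); the arm gave slightly under the spring. I pull the rest.

```bash
python3 -m inch '[{"slide":[0,-0.008,0],"angular":[0,0,0],"claw":-1},{"slide":[0,-0.016,0],"angular":[0,0,0],"claw":-1},{"slide":[0,-0.016,0],"angular":[0,0,0],"claw":-1},{"slide":[0,-0.016,0],"angular":[0,0,0],"claw":-1},{"slide":[0,-0.016,0],"angular":[0,0,0],"claw":-1},{"slide":[0,-0.016,0],"angular":[0,0,0],"claw":-1},{"slide":[0,-0.016,0],"angular":[0,0,0],"claw":-1},{"slide":[0,-0.016,0],"angular":[0,0,0],"claw":-1},{"slide":[0,-0.016,0],"angular":[0,0,0],"claw":-1}]'
python3 - <<'E'
from h import *
O=np.array([.61655,-.00168]); y=np.radians(18.3); X=np.array([np.cos(y),np.sin(y)]); Y=np.array([-X[1],X[0]])
for i in range(3):
    im=shot('side')
    P=world(im,np.argwhere(im['depth']>0)[:,::-1]); F=np.c_[(P[:,:2]-O)@X,(P[:,:2]-O)@Y,P[:,2]]
    a=F[(F[:,0]<-.08)&(F[:,0]>-.13)&(F[:,1]<-.097)&(F[:,1]>-.125)&(F[:,2]>.064)&(F[:,2]<.085)]
    p=F[(F[:,2]>.066)&(F[:,2]<.085)&(F[:,1]<-.058)&(F[:,1]>-.09)&(abs(F[:,0]+.1)<.03)]
    for m,q in(('fin',a),('ptr',p)): print(m,len(q),np.percentile(q[:,0],[5,50,95]).round(4) if len(q) else '')
    p=np.array(ctrl.get_state()['position'])[:2]; print('tcp fix',(p-O)@X,(p-O)@Y)
im=shot('scene'); P=world(im,np.argwhere(im['depth']>0)[:,::-1]); q=P[(np.hypot(P[:,0]-.588,P[:,1]-.083)<.03)&(P[:,2]>.15)&(P[:,2]<.2)]; print('stopper',len(q),q.mean(0) if len(q) else '')
s=ctrl.get_state(); print(s['time'],s['grip_force'],s['ft_force'])
E
```

```text
time: 15.9
position: [0.5238, -0.0638, 0.1025]
tool_rot: [1.839, 2.54, 0.006]
ft_force: [11.1, 1.3, -8.3]
grip_width: 0.134
grip_force: 40.0
fin 32 [-0.1082 -0.1072 -0.1055]
ptr 31 [-0.1084 -0.1071 -0.1043]
tcp fix -0.1075111872715131 -0.02984544013859819
fin 32 [-0.1081 -0.1072 -0.1057]
ptr 33 [-0.1083 -0.1071 -0.1045]
tcp fix -0.10751402111839763 -0.029844597633994097
fin 33 [-0.1082 -0.1072 -0.105 ]
ptr 33 [-0.1088 -0.1071 -0.105 ]
tcp fix -0.10748515774282387 -0.029832792744212328
stopper 182 [0.59251891 0.08552418 0.16274189]
16.1 40.02784208790757 [ 9.61994031  0.69745114 -7.93596044]
```

The pointer is level with the fin to about 0.1 mm and steady, and it has been held for over 0.5 s. I hand the job in.

```bash
python3 -c "
from bench import ctrl
print(ctrl.close_job())"
```

```text
the job is handed in; nothing more can be done
None
```

I handed the job in at about 16 s with the smaller stopper home in the flask's neck and released. The pump handle was still gripped at 40 N, with its pointer level with the fin to about 0.1 mm; `close_job()` returned no verdict.

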